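# Balance-check cutter rotors on a knife-edge stand

## Robot

A 7-joint arm with a two-finger parallel gripper is mounted at the origin on the work surface. World frame = base frame: x ahead of the robot, y to its left, z up, the work surface at z = 0. Lengths are in m, angles in rad, forces in N, time in s.
With the tool pointing down it reaches from about 0.35 to 0.9 m from the base axis. Payload 8.1 kg.
Tool frame: the origin (TCP) lies at the centre of the arm's flange, where the gripper is bolted on; the fingertips stand 173 mm ahead of it and the grasp point (between the pads) lies 155 mm ahead of it; z points along the fingers, y is the line along which they close (so a half turn about z gives the same grasp; the last joint's range is limited). The gripper opens to 85 mm and grips with 20 to 120 N. Pads are 22 mm wide; open, the fingers measure 114 mm over their backs; the gripper's body (76 mm by 85 mm) begins 54 mm behind the grasp point. The pads swing forward as they close: fully open they stand 13 mm farther back than shut.
Start: joints at [1.114, 0.434, 0.025, 1.573, -0.012, 1.134, -0.075], TCP at [0.217, -0.586, 0.405] pointing down, gripper open.
Joint ranges: [-2.62, 2.62], [-0.44, 2.09], [-1.27, 1.32], [0.08, 2.57], [-1.32, 4.46], [0.12, 2], [-2.74, 2.74]. Speed limits (rad/s): [2.22, 2.22, 3.01, 3.01, 3.14, 3.14, 3.14].

## Interface

Orientations are given as [roll, pitch, yaw] about the fixed x, y, z axes, in that order (R = Rz(yaw) Ry(pitch) Rx(roll)).
In Python, from plant import read_state, read_camera, camera_model, close_job gives the robot as it stands.
- The arm moves only by the shell command python3 -m creep 'ROWS' [OPENING]. ROWS is JSON, a list that holds one entry, the list of rows, each a list of 4 numbers: the shift along the world's x, y, z in mm, then the turn about the world's z in rad. In form: [[[x, y, z, twist], ...]]. A call has 1 to 12 rows; each row is the pose to reach, as a shift and turn from the pose commanded when the call began; what a row does not reach only later rows make up. A row lasts 1/10 s, in which the tool goes at most 50 mm and 8.59 degrees, less where a joint would pass 70% of its speed; a pose out of reach is approached as far as the arm can. A call with a gripper value outside its range is refused whole. OPENING is the finger opening in mm, from 0 to 85.4, set as the call begins (- or left out, the last holds). The fingers move at their own pace and stop on an object; the grip force is fixed at half the most. Time passes only in rows, so rows that repeat a pose let the fingers close. It gives the time, the measured TCP pose, the force, the opening and the grip force at its end, in the units of the state.
- read_state(): the state, without advancing time (a new reading comes with each control period).
- read_camera(name): name is "side" or "top"; returns the picture (480x640x3 uint8, red, green, blue); there is no depth.
- camera_model(name): a dict with "fx", "fy", "cx", "cy" (pixels), "extrinsics" (4x4, takes a point from camera to world coordinates). Camera axes: x right, y up, looking along -z (the intrinsics and any distortion apply to the point x, -y, -z); pixel columns grow to the right and rows downward; lengths in m; the calibration is good to about 2 mm. A picture is of the moment at which its call begins. camera_model takes no time and is no camera call.
- close_job(): hands the job in; it is judged then, once.
The state is a dict: "time": time; "joint_pos": joint angles; "qd": joint speeds; "joint_torque": joint torques, N m; "eef_pos": TCP position; "eef_rot": TCP orientation; "ft_force": force on the tool from outside, world axes, zero at the start; "wrist_torque": the same for the moment, N m; "finger_gap": finger opening in m; "gripper_force": force on a finger pad.
Only numpy, scipy, OpenCV 4.12 (cv2) and the standard library are available. Lean on these libraries where they do the work, as an engineer would, in place of code of your own. Each camera call takes 0.05 s, during which the arm holds its last target. There are 200 camera calls.

## Task

One of the three freshly ground cutter rotors is in balance and the other two are heavy at one end. Find out with the blue knife-edge balancing stand, setting a rotor gently into its cradle, hub up and lying along it, and letting go to see whether it tips or stays level. Put both unbalanced rotors in the red bin and leave the balanced one resting level in the cradle, without shoving the wrench or the oil can about.

Things in the scene. Friction and masses are not known exactly. Their poses are not given: they have to be found in the camera images.
- rotor_1: One of three rotors that look alike: flat steel bar 180 (its x) x 40 (its y) x 8 mm with a yellow square hub on its middle, 30 x 30 mm, from 8 to 53 mm above the underside; grip it by the hub. Origin: centre of the underside, z up through the hub. 0.3 to 0.4 kg. Starts flat, hub up. One of the three is balanced; the others have their centre of mass 12 mm off along x, to either end (not visible).
- rotor_2: One of three rotors that look alike: flat steel bar 180 (its x) x 40 (its y) x 8 mm with a yellow square hub on its middle, 30 x 30 mm, from 8 to 53 mm above the underside; grip it by the hub. Origin: centre of the underside, z up through the hub. 0.3 to 0.4 kg. Starts flat, hub up. One of the three is balanced; the others have their centre of mass 12 mm off along x, to either end (not visible).
- rotor_3: One of three rotors that look alike: flat steel bar 180 (its x) x 40 (its y) x 8 mm with a yellow square hub on its middle, 30 x 30 mm, from 8 to 53 mm above the underside; grip it by the hub. Origin: centre of the underside, z up through the hub. 0.3 to 0.4 kg. Starts flat, hub up. One of the three is balanced; the others have their centre of mass 12 mm off along x, to either end (not visible).
- stand: Blue balancing stand, fixed: base 150 (x) x 140 (y) x 12 mm, with posts at y = +-47 mm that end in knife edges 65 mm above the bench. An aluminium cradle for one rotor, 189 mm long along x, rides on them and tilts about y. Its ears over the edges reach y = +-56 mm, 13 mm above its floor. Origin: centre of the base's underside.
- cradle_seat (a point): Centre of the cradle's floor, where the centre of the rotor's underside belongs, either way round; 10 mm below the knife edges, 55 mm above the bench when level. x along the cradle, z up out of it; tilts with it. Inside, the floor is 183.4 x 49 mm; the walls flare outwards up to 13 mm above it to guide the rotor in.
- cradle (a joint): Tilt of the cradle in rad about the stand's y axis: 0 when empty (level), positive with its +x end down, stops at +-0.2. It is lightly sprung to level and settles in about 1 s. An unbalanced rotor tips it onto a stop, a balanced one leaves it within about 0.06.
- reject_bin_in (a point): Red open reject bin, fixed, 260 (x) x 200 (y) x 60 mm high outside, walls and floor 5 mm; this point is the centre of its inner floor, x along its length.
- wrench: Bystander, to be left alone: steel spanner, 160 mm long. Origin under its middle.
- oil_can: Bystander, to be left alone: upright can with a yellow label, 60 mm diameter, 100 mm tall. Origin under its middle.

How it is judged:
By the outcome, as a careful person would: the job done as asked, in the order asked, and still so for the second after the job is handed in, with the robot touching nothing.
It also fails if it takes over 70 s, if anything falls off the work surface, if the arm or the gripper's body presses on something with over 40 N, if the wrist force passes 120 N, or if a joint passes its speed limit or range.

## Working session

There is one attempt and no reset: what is moved stays moved. The work goes in short steps, Python scripts to look and compute and a shell command to move; the robot and the scene stay as the last step left them, time stands still between calls to the robot, and variables do not carry over. Pictures are saved under pics/ and viewed, at most 10 in all, crops included, and the job is handed in when it is done.

```bash
ls; mkdir -p pics
python3 - <<'E'
from plant import *
import cv2
for n in("top","side"):
    cv2.imwrite(f"pics/{n}0.png",cv2.cvtColor(read_camera(n),cv2.COLOR_RGB2BGR)); print({k:v for k,v in camera_model(n).items()})
s=read_state();print(s)
E
```

```text
pics
{'fx': 571.0212564945946, 'fy': 571.0212564945946, 'cx': 324.7576900176589, 'cy': 229.75920174829287, 'extrinsics': array([[ 3.00553869e-02,  9.84183359e-01, -1.74584618e-01,
         3.19449237e-01],
       [-9.99547416e-01,  2.98168775e-02, -3.98952525e-03,
        -1.18761118e-02],
       [ 1.27914381e-03,  1.74625511e-01,  9.84634092e-01,
         1.36552306e+00],
       [ 0.00000000e+00,  0.00000000e+00,  0.00000000e+00,
         1.00000000e+00]])}
{'fx': 497.014167659974, 'fy': 497.014167659974, 'cx': 317.8579578957933, 'cy': 235.03478027194723, 'extrinsics': array([[-0.99813452,  0.03098771, -0.05260454,  0.5141821 ],
       [-0.05888765, -0.71607586,  0.69553404,  0.72504744],
       [-0.01611584,  0.6973343 ,  0.71656483,  0.83811903],
       [ 0.        ,  0.        ,  0.        ,  1.        ]])}
{'time': 0.1, 'joint_pos': array([ 1.11441108,  0.43511674,  0.02495645,  1.57400662, -0.01161743,
        1.13400242, -0.07509201]), 'qd': array([ 0.00115469,  0.00116403, -0.00160783, -0.00136724,  0.00149651,
       -0.00054969, -0.00205656]), 'joint_torque': array([ 2.67740928e-03, -6.71758103e+01,  1.02801964e+00, -3.16907072e+01,
        1.58203620e-02,  7.33452936e-03,  3.46519596e-05]), 'eef_pos': array([ 0.21643979, -0.5860979 ,  0.4040266 ]), 'eef_rot': array([-3.14020832e+00,  1.02968436e-04,  3.53732060e-01]), 'ft_force': array([-0.36395209,  0.69432177,  0.32983476]), 'wrist_torque': array([ 0.01109968, -0.05169426, -0.00844672]), 'gripper_force': 0.0, 'finger_gap': 0.08514009102328601}
```

View pics/top0.png

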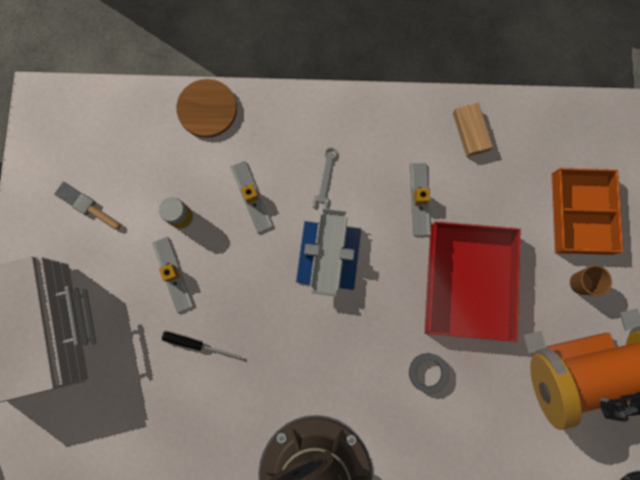

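View pics/side0.png

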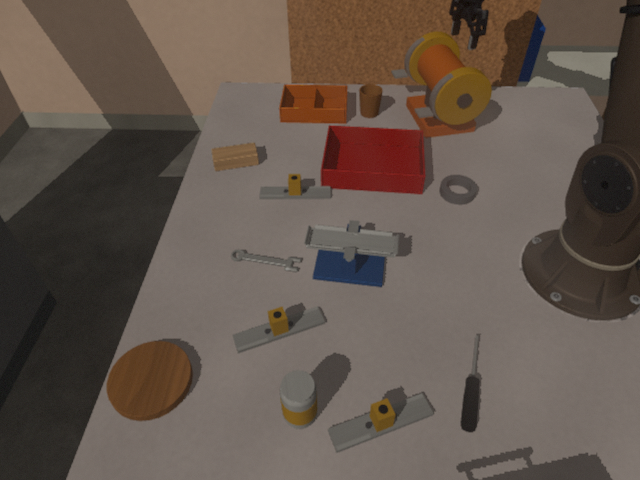

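The top view shows rotor hubs near (250,192), (169,272) and (422,195), the cradle at about (330,252) and the bin at about (475,283). The oil can is at (176,213) and the wrench at (327,178). The side view agrees, and the cradle is level.

```bash
cat > h.py <<'E'
from plant import *
import numpy as np, cv2
def proj(n,P):
    m=camera_model(n);E=m["extrinsics"];p=(np.atleast_2d(P)-E[:3,3])@E[:3,:3]
    return np.c_[m["cx"]+m["fx"]*p[:,0]/-p[:,2], m["cy"]+m["fy"]*-p[:,1]/-p[:,2]]
def unproj(n,uv,z):
    m=camera_model(n);E=m["extrinsics"];uv=np.atleast_2d(uv)
    d=np.c_[(uv[:,0]-m["cx"])/m["fx"],-(uv[:,1]-m["cy"])/m["fy"],-np.ones(len(uv))]@E[:3,:3].T
    return E[:3,3]+d*((z-E[2,3])/d[:,2])[:,None]
def rect(n,img,z,x0,y0,w,h,s=1000):
    "metric view: column = (y0-y)*s, row = (x0-x)*s"
    c=np.float32([[0,0],[w,0],[w,h],[0,h]])
    P=np.c_[x0-c[:,1]/s,y0-c[:,0]/s,np.full(4,z)]
    H=cv2.getPerspectiveTransform(c,np.float32(proj(n,P)))
    return cv2.warpPerspective(img,H,(w,h),flags=cv2.INTER_CUBIC|cv2.WARP_INVERSE_MAP)
E
python3 - <<'E'
from h import *
im=cv2.imread("pics/top0.png")
out=[]
for i,(u,v) in enumerate([(252,197),(172,275),(420,200),(329,252)]):
    z=.065 if i==3 else .008
    c=unproj("top",(u,v),z)[0]; x0,y0=c[0]+.13,c[1]+.13
    r=rect("top",im,z,x0,y0,520,520,2000)
    hsv=cv2.cvtColor(r,cv2.COLOR_BGR2HSV)
    m=((hsv[...,1]<20)&(hsv[...,2]>70)).astype(np.uint8)*255
    y=((hsv[...,1]>130)&(hsv[...,2]>90)&(abs(hsv[...,0].astype(int)-23)<8)).astype(np.uint8)*255
    m=cv2.morphologyEx(m|y if i<3 else m,cv2.MORPH_OPEN,np.ones((9,9)))
    n,l,st,ce=cv2.connectedComponentsWithStats(m)
    k=1+np.argmin(np.hypot(*(ce[1:]-260).T)+1e4*(st[1:,4]<3000))
    pts=np.argwhere(l==k)[:,::-1].astype(np.float32)
    R=cv2.minAreaRect(pts); b=cv2.boxPoints(R)
    cv2.drawContours(r,[b.astype(int)],0,(0,0,255),1)
    w=np.c_[x0-b[:,1]/2000,y0-b[:,0]/2000]
    e=w[1]-w[0],w[2]-w[1]; L=max(e,key=np.linalg.norm)
    hub=(l==k)
    print(i,w.mean(0).round(4),"size",[np.linalg.norm(a).round(4) for a in e],"yaw",np.arctan(L[1]/L[0]).round(3))
    if i<3:
        p=np.argwhere(y>0).mean(0); 
    out.append(cv2.resize(r,(400,300)) if 0 else cv2.resize(r,(300,300)))
cv2.imwrite("pics/r.png",np.vstack([np.hstack(out[:2]),np.hstack(out[2:])]))
print("bin",unproj("top",[(434,224),(520,228),(518,340),(427,334)],.06).round(3).tolist())
print("can",unproj("top",(173,211),.1).round(3),"wr",unproj("top",[(331,150),(321,206)],0).round(3))
E
```

```text
0 [0.6491 0.1822] size [np.float64(0.0314), np.float64(0.0325)] yaw 0.45
1 [0.447 0.366] size [np.float64(0.0318), np.float64(0.0339)] yaw 0.41
2 [ 0.6551 -0.2395] size [np.float64(0.0372), np.float64(0.0336)] yaw -1.499
3 [ 0.5143 -0.019 ] size [np.float64(0.2252), np.float64(0.1123)] yaw -0.082
bin [[0.572, -0.26, 0.06], [0.569, -0.46, 0.06], [0.313, -0.448, 0.06], [0.32, -0.244, 0.06]]
can [[0.577 0.338 0.1  ]] wr [[ 0.764 -0.016  0.   ]
 [ 0.62   0.005  0.   ]]
```

View pics/r.png

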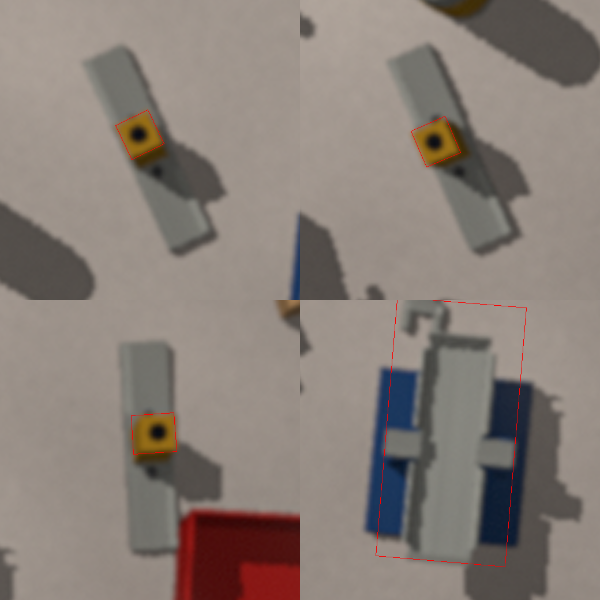

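The rectified crops show all three bars and the cradle clearly, so I'll read corners from them. Next I compute positions and take one zoomed look at the stand from both cameras.

Run:
```python
from h import *
cs=[(252,197),(172,275),(420,200),(329,252)]
def conv(i,pts,z):
    zr=.065 if i==3 else .008
    c=unproj("top",cs[i],zr)[0];p=np.array(pts,float)*260/300000
    W=np.c_[c[0]+.13-p[:,1],c[1]+.13-p[:,0],np.full(len(p),zr)]
    return unproj("top",proj("top",W),z)
B=[[(84,62),(124,45),(212,238),(175,255)],[(88,62),(130,44),(216,237),(178,255)],[(126,44),(170,44),(178,250),(133,253)]]
H=[(139,134),(134,142),(157,132)]
for i in range(3): print(i,"bar",conv(i,B[i],.008).mean(0).round(4),"hub",conv(i,[H[i]],.053)[0].round(4))
st=lambda P,z:conv(3,np.array(P)-[300,300],z)
print("ears",st([(403,443),(497,452)],.068).round(4),"floor",st([(440,348),(492,350),(420,558),(472,560)],.055).round(4))
print("base",st([(381,368),(366,530),(518,545),(533,381)],.012).round(4))
t=cv2.imread("pics/top0.png")[205:305,285:375];s=cv2.imread("pics/side0.png")[210:290,295:410]
t=cv2.resize(t,None,fx=4,fy=4,interpolation=cv2.INTER_CUBIC);s=cv2.resize(s,None,fx=3.8,fy=3.8,interpolation=cv2.INTER_CUBIC)
o=np.zeros((400,800,3),np.uint8);o[:,:360]=t;o[:s.shape[0],362:362+s.shape[1]]=s[:,:438];cv2.imwrite("pics/st.png",o)
```

```text
0 bar [0.6359 0.1745 0.008 ] hub [0.6388 0.1765 0.053 ]
1 bar [0.4403 0.3512 0.008 ] hub [0.4425 0.355  0.053 ]
2 bar [ 0.6428 -0.2377  0.008 ] hub [ 0.6452 -0.2346  0.053 ]
ears [[ 0.5041  0.0227  0.068 ]
 [ 0.4963 -0.0585  0.068 ]] floor [[ 0.5889 -0.0092  0.055 ]
 [ 0.5872 -0.0546  0.055 ]
 [ 0.4055  0.0082  0.055 ]
 [ 0.4038 -0.0372  0.055 ]]
base [[ 0.5797  0.0441  0.012 ]
 [ 0.4336  0.0576  0.012 ]
 [ 0.4201 -0.0795  0.012 ]
 [ 0.568  -0.093   0.012 ]]
```

View pics/st.png

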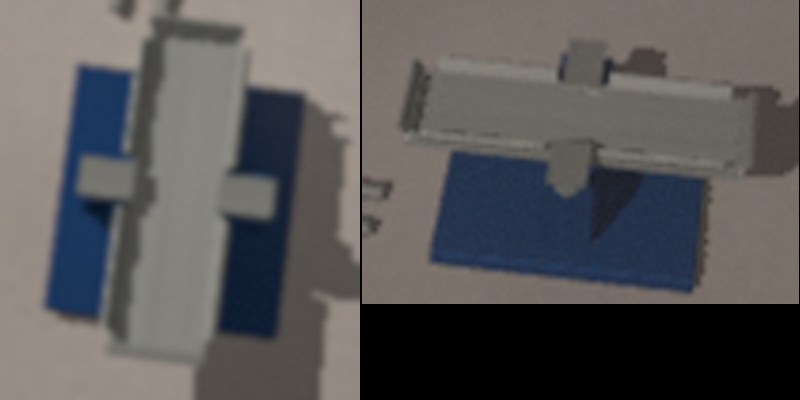

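The stand centre comes out at (0.500, -0.018) with yaw -0.094, and the ears and base agree. Rotors: A (0.638, 0.176, yaw 0.43), B (0.442, 0.354, yaw 0.43), C (0.644, -0.236, yaw 0.04). I'll grip along rotor x, because that centres it in the tight direction, and I'll start with C.

```bash
python3 -m creep '[[[428,350,-100,1.256],[428,350,-100,1.256],[428,350,-100,1.256],[428,350,-100,1.256],[428,350,-100,1.256],[428,350,-100,1.256],[428,350,-100,1.256],[428,350,-100,1.256],[428,350,-100,1.256],[428,350,-100,1.256],[428,350,-100,1.256],[428,350,-100,1.256]]]' 85; python3 -m creep '[[[0,0,0,0],[0,0,0,0],[0,0,0,0]]]'
```

```text
time: 1.3
eef_pos: [0.648, -0.2298, 0.3031]
eef_rot: [3.141, -0.005, 1.617]
ft_force: [0.1, 1.0, -0.2]
finger_gap: 0.0849
gripper_force: 0.0
time: 1.6
eef_pos: [0.6434, -0.2383, 0.3048]
eef_rot: [-3.141, 0.001, 1.607]
ft_force: [0.1, -0.4, -0.4]
finger_gap: 0.0852
gripper_force: 0.0
```

```bash
python3 -m creep '[[[0,0,-30,0],[0,0,-60,0],[0,0,-90,0],[0,0,-112,0],[0,0,-112,0],[0,0,-112,0]]]'; python3 -m creep '[[[0,0,0,0],[0,0,0,0],[0,0,0,0],[0,0,0,0],[0,0,0,0],[0,0,0,0]]]' 15;  python3 - <<'E'
from h import *
cv2.imwrite("pics/g.png",cv2.resize(cv2.cvtColor(read_camera("side"),cv2.COLOR_RGB2BGR)[100:280,200:440],None,fx=3,fy=3))
E
```

```text
time: 2.2
eef_pos: [0.6441, -0.2376, 0.1934]
eef_rot: [-3.141, 0.0, 1.608]
ft_force: [0.3, 0.7, 0.2]
finger_gap: 0.0846
gripper_force: 0.0
time: 2.8
eef_pos: [0.6449, -0.2364, 0.1937]
eef_rot: [3.14, 0.001, 1.61]
ft_force: [-1.8, -0.5, 5.0]
finger_gap: 0.0296
gripper_force: 61.1
```

View pics/g.png

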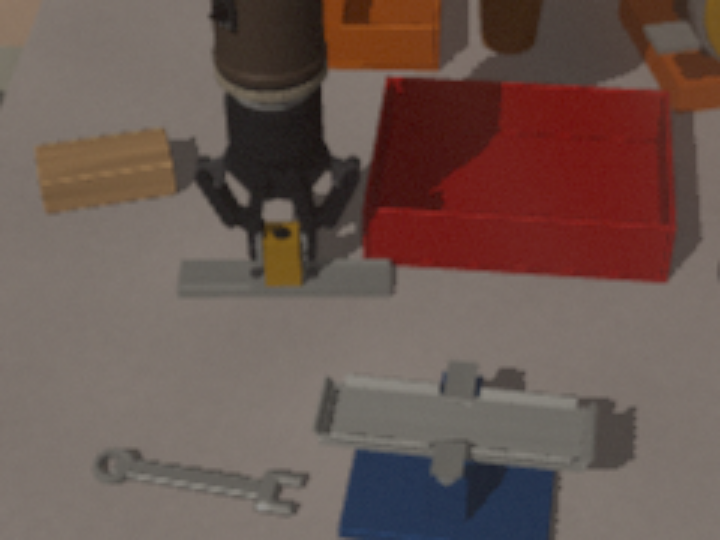

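The hub is gripped squarely (gap 29.6 mm). Now lift and move to above the cradle.

```bash
python3 -m creep '[[[0,0,30,0],[0,0,65,0],[0,0,100,0],[-25,38,110,-0.03],[-50,75,110,-0.06],[-75,113,110,-0.1],[-100,150,110,-0.133],[-125,188,110,-0.133],[-140,210,110,-0.133],[-145,218,110,-0.133],[-145,218,110,-0.133],[-145,218,110,-0.133]]]'; python3 -m creep '[[[0,0,-20,0],[0,0,-30,0],[0,0,-30,0],[0,0,-30,0],[0,0,-30,0],[0,0,-30,0]]]';  python3 - <<'E'
from h import *
g=lambda n:cv2.cvtColor(read_camera(n),cv2.COLOR_RGB2BGR)
t=g("top")[190:320,270:390];s=g("side")[170:300,275:425]
cv2.imwrite("pics/pre.png",np.hstack([cv2.resize(t,None,fx=2.9,fy=2.9,interpolation=2),cv2.resize(s,None,fx=2.9,fy=2.9,interpolation=2)]))
E
```

```text
time: 4.05
eef_pos: [0.5001, -0.0193, 0.3027]
eef_rot: [3.141, 0.001, 1.476]
ft_force: [1.2, -0.7, -4.4]
finger_gap: 0.0292
gripper_force: 61.0
time: 4.65
eef_pos: [0.4998, -0.0184, 0.2733]
eef_rot: [3.141, -0.0, 1.477]
ft_force: [-0.5, -0.9, -3.0]
finger_gap: 0.0293
gripper_force: 60.8
```

View pics/pre.png

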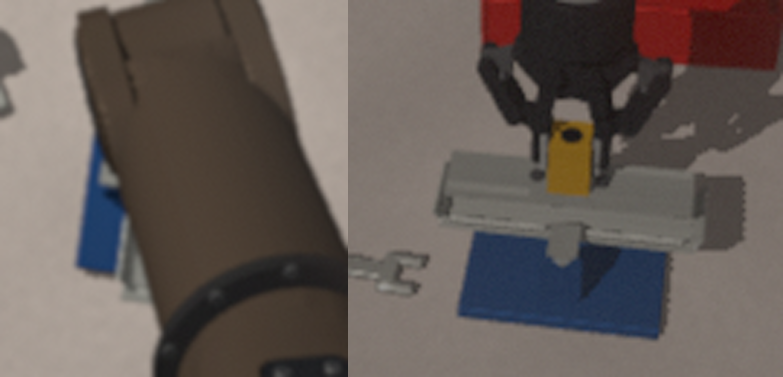

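The side view shows the rotor centred over the cradle and parallel to it, ends at about 450–700 against cradle ends at about 440–705. I'll lower it slowly and watch the force.

```bash
python3 -m creep '[[[0,0,-4,0],[0,0,-8,0],[0,0,-11,0],[0,0,-14,0],[0,0,-16,0],[0,0,-16,0]]]'; python3 -m creep '[[[0,0,-2,0],[0,0,-3,0],[0,0,-5,0],[0,0,-6,0],[0,0,-7,0],[0,0,-7,0],[0,0,-7,0]]]'
```

```text
time: 5.35
eef_pos: [0.4994, -0.0183, 0.2563]
eef_rot: [-3.141, 0.0, 1.477]
ft_force: [0.1, -0.0, -3.6]
finger_gap: 0.0293
gripper_force: 61.0
time: 6.05
eef_pos: [0.4995, -0.0183, 0.2497]
eef_rot: [3.142, -0.0, 1.477]
ft_force: [-0.3, -0.5, -3.6]
finger_gap: 0.0292
gripper_force: 61.0
```

```bash
python3 -m creep '[[[0,0,-1,0],[0,0,-1.5,0],[0,0,-2,0],[0,0,-2,0],[0,0,-2,0]]]'
```

```text
time: 6.55
eef_pos: [0.4995, -0.0182, 0.2485]
eef_rot: [3.141, 0.0, 1.477]
ft_force: [-3.8, -0.8, 9.4]
finger_gap: 0.0291
gripper_force: 62.9
```

It's touching the floor, so release, retreat and watch.

```bash
python3 -m creep '[[[0,0,0,0],[0,0,0,0],[0,0,0,0],[0,0,0,0],[0,0,10,0],[0,0,30,0],[0,0,60,0],[0,0,90,0],[0,0,90,0],[0,0,90,0],[0,0,90,0],[0,0,90,0]]]' 60; python3 -m creep '[[[0,0,0,0],[0,0,0,0],[0,0,0,0],[0,0,0,0],[0,0,0,0],[0,0,0,0]]]'
python3 - <<'E'
from h import *
g=lambda n:cv2.cvtColor(read_camera(n),cv2.COLOR_RGB2BGR)
s=g("side"); cv2.imwrite("pics/full1.png",s)
cv2.imwrite("pics/t1.png",cv2.resize(s[170:300,275:425],None,fx=4,fy=4,interpolation=2))
E
```

```text
time: 7.75
eef_pos: [0.4992, -0.0183, 0.3369]
eef_rot: [-3.14, 0.0, 1.477]
ft_force: [-0.3, -0.7, 0.1]
finger_gap: 0.0601
gripper_force: 0.0
time: 8.35
eef_pos: [0.4995, -0.0183, 0.3377]
eef_rot: [3.141, 0.0, 1.477]
ft_force: [0.3, 0.1, -0.7]
finger_gap: 0.0599
gripper_force: 0.0
```

View pics/t1.png

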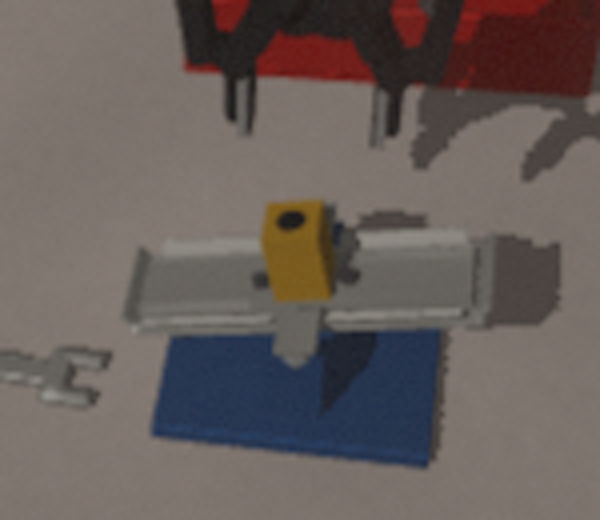

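The cradle's near rim has gone from sloping (empty) to roughly flat in the image, so the +x end (image left) is down. I'll put a number on the tilt.

```bash
python3 -m creep '[[[0,0,0,0],[0,0,0,0],[0,0,0,0],[0,0,0,0],[0,0,0,0]]]' >/dev/null
cat >> h.py <<'E'
def tiltview(n,name,zoom=4):
    "measured tilt: render bottom-rim slope for tilts and match by image correlation with the empty cradle warped"
    s=cv2.cvtColor(read_camera("side"),cv2.COLOR_RGB2BGR); cv2.imwrite(f"pics/{name}.png",s); return s
def rimpts(t,y=.028,z=.003):
    a=-.094;X=np.array([[x,y,z] for x in np.linspace(-.095,.095,40)])
    c,s_=np.cos(t),np.sin(t); X=np.c_[c*X[:,0]+s_*X[:,2],X[:,1],-s_*X[:,0]+c*X[:,2]]+[0,0,.065]
    R=np.array([[np.cos(a),-np.sin(a),0],[np.sin(a),np.cos(a),0],[0,0,1]])
    return X@R.T+[.5,-.018,0]
E
python3 - <<'E'
from h import *
s1=tiltview(0,"full2"); s0=cv2.imread("pics/side0.png"); f1=cv2.imread("pics/full1.png")
for t in (-.2,-.1,-.06,0,.06,.13,.2):
    p=proj("side",rimpts(t)); print(t,p[[0,-1]].round(1).tolist(),"slope",((p[-1]-p[0])[1]/(p[-1]-p[0])[0]).round(3))
# measured: near rim bright/dark lower boundary, per column strongest gradient cradle->below
for nm,im in(("empty",s0),("t1",f1),("t2",s1)):
    g=cv2.cvtColor(im,cv2.COLOR_BGR2GRAY).astype(float)
    L=[]
    for t in np.arange(-.25,.251,.01):
        best=-1
        for dz in np.arange(-.012,.0121,.001):
            p=np.float32(proj("side",rimpts(t,z=.003+dz)))
            p=np.r_[p[:16],p[24:]]
            a=cv2.remap(g.astype(np.float32),p[:,0]-0,p[:,1]-1,1);b=cv2.remap(g.astype(np.float32),p[:,0],p[:,1]+1,1)
            best=max(best,np.clip(a-b,-30,30).mean())
        L.append((best,t))
    print(nm,[(round(a,1),round(b,2)) for a,b in sorted(L)[-4:]])
E
```

```text
-0.2 [[393.0, 257.6], [305.7, 236.5]] slope 0.241
-0.1 [[394.0, 254.6], [305.0, 239.5]] slope 0.17
-0.06 [[394.2, 253.4], [304.9, 240.7]] slope 0.143
0 [[394.5, 251.6], [304.8, 242.5]] slope 0.101
0.06 [[394.6, 249.7], [304.9, 244.3]] slope 0.06
0.13 [[394.5, 247.5], [305.2, 246.5]] slope 0.012
0.2 [[394.1, 245.3], [305.7, 248.6]] slope -0.037
empty [(np.float32(13.3), np.float64(-0.07)), (np.float32(13.4), np.float64(0.07)), (np.float32(13.4), np.float64(0.09)), (np.float32(13.4), np.float64(0.08))]
t1 [(np.float32(16.4), np.float64(0.21)), (np.float32(16.6), np.float64(0.18)), (np.float32(17.1), np.float64(0.2)), (np.float32(17.1), np.float64(0.19))]Traceback (most recent call last):
  File "<stdin>", line 12, in <module>
  File "h.py", line 4, in proj
    m=camera_model(n);E=m["extrinsics"];p=(np.atleast_2d(P)-E[:3,3])@E[:3,:3]
ValueError: time passes only in moves, steps and waits
```

The rim fit gives about 0.19, and the hub's edges lean by about 0.165 rad compared with upright. C has tipped well past 0.06 with the +x end down, so it's unbalanced. I'll pick it up and put it in the bin.

```bash
python3 - <<'E'
import re
s=open('h.py').read().replace("from plant import *\nimport numpy as np, cv2","from plant import *\nimport numpy as np, cv2, functools\ncamera_model=functools.lru_cache(camera_model)");open('h.py','w').write(s)
E
python3 -m creep '[[[0,0,-30,0],[0,0,-60,0],[0,0,-75,0],[0,0,-82,0],[0,0,-88,0],[0,0,-88,0]]]' 75; python3 -m creep '[[[0,0,0,0],[0,0,0,0],[0,0,0,0],[0,0,0,0],[0,0,0,0],[0,0,0,0]]]' 15
```

```text
time: 9.55
eef_pos: [0.4996, -0.0183, 0.2496]
eef_rot: [-3.142, 0.0, 1.477]
ft_force: [0.1, -0.1, 1.2]
finger_gap: 0.0748
gripper_force: 0.0
time: 10.15
eef_pos: [0.5004, -0.0182, 0.2509]
eef_rot: [3.139, -0.0, 1.477]
ft_force: [0.8, -0.3, 6.3]
finger_gap: 0.0292
gripper_force: 59.2
```

```bash
python3 -m creep '[[[0,0,15,0],[0,0,40,0],[-2,-10,75,0],[-8,-50,80,0.02],[-15,-95,80,0.04],[-23,-140,80,0.04],[-30,-185,80,0.04],[-38,-230,80,0.04],[-45,-275,80,0.04],[-53,-320,80,0.04],[-59,-360,80,0.04],[-59,-377,80,0.04]]]'; python3 -m creep '[[[0,0,-10,0],[0,0,-45,0],[0,0,-80,0],[0,0,-105,0],[0,0,-120,0],[0,0,-124,0],[0,0,-124,0]]]'; python3 -m creep '[[[0,0,0,0],[0,0,0,0],[0,0,0,0],[0,0,10,0],[0,0,50,0],[0,0,95,0],[0,0,120,0],[0,0,120,0]]]' 75
```

```text
time: 11.35
eef_pos: [0.4377, -0.3998, 0.3291]
eef_rot: [-3.139, 0.001, 1.511]
ft_force: [0.0, 0.2, -5.0]
finger_gap: 0.0293
gripper_force: 61.0
time: 12.05
eef_pos: [0.4409, -0.3947, 0.2058]
eef_rot: [-3.141, -0.001, 1.518]
ft_force: [0.2, -0.7, -3.7]
finger_gap: 0.0293
gripper_force: 60.9
time: 12.85
eef_pos: [0.4417, -0.396, 0.3311]
eef_rot: [3.135, 0.005, 1.517]
ft_force: [-0.1, 0.2, 0.1]
finger_gap: 0.0751
gripper_force: 0.0
```

```bash
python3 -m creep '[[[16,47,0,0.06],[32,94,0,0.12],[48,141,0,0.18],[64,188,0,0.24],[80,235,0,0.3],[96,282,0,0.36],[112,329,0,0.42],[128,376,0,0.484],[144,423,0,0.484],[160,470,0,0.484],[176,517,0,0.484],[190,555,0,0.484]]]' 85; python3 -m creep '[[[7,16,0,0],[7,16,-20,0],[7,16,-60,0],[7,16,-100,0],[7,16,-125,0],[7,16,-133,0],[7,16,-133,0],[7,16,-133,0]]]' 85;  python3 -m creep '[[[0,0,0,0],[0,0,0,0],[0,0,0,0],[0,0,0,0],[0,0,0,0],[0,0,0,0]]]' 15
```

```text
time: 14.05
eef_pos: [0.6305, 0.1628, 0.3258]
eef_rot: [3.141, -0.001, 2.002]
ft_force: [-0.5, 0.1, -0.2]
finger_gap: 0.0852
gripper_force: 0.0
time: 14.85
eef_pos: [0.6381, 0.1757, 0.1942]
eef_rot: [3.14, 0.0, 2.0]
ft_force: [-0.6, 0.3, -0.2]
finger_gap: 0.0848
gripper_force: 0.0
time: 15.45
eef_pos: [0.6378, 0.1758, 0.1936]
eef_rot: [3.14, 0.0, 2.001]
ft_force: [-0.6, -0.4, 5.9]
finger_gap: 0.0295
gripper_force: 60.7
```

```bash
python3 -m creep '[[[0,0,30,0],[0,0,65,0],[0,0,100,0],[-21,-29,110,-0.1],[-42,-59,110,-0.2],[-63,-88,110,-0.3],[-84,-118,110,-0.4],[-105,-147,110,-0.524],[-126,-177,110,-0.524],[-138,-194,110,-0.524],[-138,-194,110,-0.524],[-138,-194,110,-0.524]]]'; python3 -m creep '[[[0,0,-20,0],[0,0,-30,0],[0,0,-34,0],[0,0,-38,0],[0,0,-42,0],[0,0,-45,0],[0,0,-48,0],[0,0,-50,0],[0,0,-52,0],[0,0,-53,0],[0,0,-53,0]]]'; python3 -m creep '[[[0,0,-1,0],[0,0,-1.5,0],[0,0,-2,0],[0,0,-2,0],[0,0,-2,0]]]'
```

```text
time: 16.65
eef_pos: [0.4994, -0.0185, 0.3028]
eef_rot: [3.142, -0.0, 1.476]
ft_force: [0.1, 1.3, -3.4]
finger_gap: 0.0296
gripper_force: 60.9
time: 17.75
eef_pos: [0.4995, -0.0183, 0.2497]
eef_rot: [-3.142, -0.0, 1.477]
ft_force: [-0.2, 0.4, -3.5]
finger_gap: 0.0294
gripper_force: 60.7
time: 18.25
eef_pos: [0.4995, -0.0183, 0.2484]
eef_rot: [3.141, 0.0, 1.477]
ft_force: [-4.0, 0.2, 7.3]
finger_gap: 0.0292
gripper_force: 62.5
```

Same contact height and force as before. Release and look.

```bash
python3 -m creep '[[[0,0,0,0],[0,0,0,0],[0,0,0,0],[0,0,0,0],[0,0,10,0],[0,0,30,0],[0,0,60,0],[0,0,90,0],[0,0,90,0],[0,0,90,0],[0,0,90,0],[0,0,90,0]]]' 60; python3 -m creep '[[[0,0,0,0],[0,0,0,0],[0,0,0,0],[0,0,0,0],[0,0,0,0],[0,0,0,0],[0,0,0,0],[0,0,0,0]]]' >/dev/null
python3 - <<'E'
from h import *
s=tiltview(0,"full3"); f=cv2.imread("pics/full1.png")
c=lambda i:cv2.resize(i[170:300,290:420],None,fx=3,fy=3,interpolation=2)
cv2.imwrite("pics/t2.png",np.hstack([c(f),c(s)]))
E
```

```text
time: 19.45
eef_pos: [0.4992, -0.0184, 0.3369]
eef_rot: [-3.14, 0.0, 1.477]
ft_force: [0.6, 1.2, -1.0]
finger_gap: 0.0603
gripper_force: 0.0
```

View pics/t2.png

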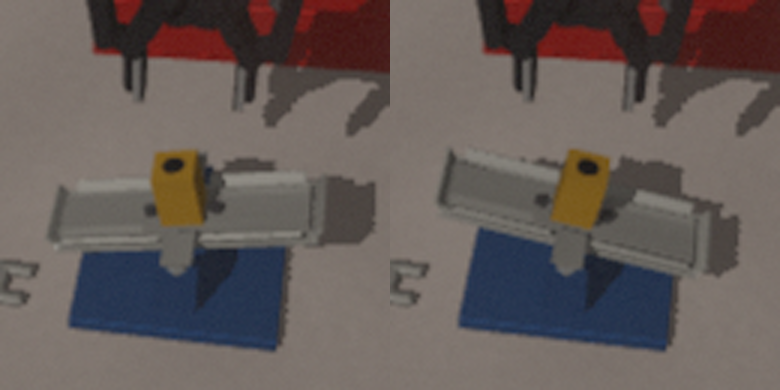

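Rotor A tips the other way: rim slope about 0.24, which is tilt -0.2. It's unbalanced too, so bin it beside C, which leaves B as the balanced one.

```bash
python3 -m creep '[[[0,0,-30,0],[0,0,-60,0],[0,0,-75,0],[0,0,-82,0],[0,0,-88,0],[0,0,-88,0]]]' 75; python3 -m creep '[[[0,0,0,0],[0,0,0,0],[0,0,0,0],[0,0,0,0],[0,0,0,0],[0,0,0,0]]]' 15
python3 -m creep '[[[0,0,15,0],[0,0,40,0],[-2,-10,75,0],[-9,-50,80,0.02],[-17,-90,80,0.04],[-25,-135,80,0.04],[-33,-180,80,0.04],[-41,-225,80,0.04],[-49,-265,80,0.04],[-54,-290,80,0.04],[-54,-290,80,0.04],[-54,-290,80,0.04]]]'; python3 -m creep '[[[0,0,-10,0],[0,0,-45,0],[0,0,-80,0],[0,0,-105,0],[0,0,-120,0],[0,0,-124,0],[0,0,-124,0]]]'
```

```text
time: 20.9
eef_pos: [0.4996, -0.0183, 0.2496]
eef_rot: [-3.141, 0.0, 1.477]
ft_force: [-0.8, 0.2, -0.3]
finger_gap: 0.0752
gripper_force: 0.0
time: 21.5
eef_pos: [0.4994, -0.0183, 0.2502]
eef_rot: [3.141, 0.0, 1.477]
ft_force: [-3.6, -0.5, 6.6]
finger_gap: 0.0295
gripper_force: 60.2
time: 22.7
eef_pos: [0.4452, -0.3086, 0.3294]
eef_rot: [-3.141, -0.0, 1.515]
ft_force: [0.4, 1.3, -3.7]
finger_gap: 0.0288
gripper_force: 60.2
time: 23.4
eef_pos: [0.4458, -0.3072, 0.2051]
eef_rot: [-3.141, -0.001, 1.518]
ft_force: [0.2, -0.0, -2.7]
finger_gap: 0.0292
gripper_force: 60.2
```

```bash
python3 -m creep '[[[0,0,0,0],[0,0,0,0],[0,0,0,0],[0,0,10,0],[0,0,50,0],[0,0,95,0],[0,0,120,0],[0,0,120,0]]]' 75; python3 -m creep '[[[0,48,0,0.06],[0,96,0,0.12],[0,144,0,0.18],[0,192,0,0.24],[0,240,0,0.3],[0,288,0,0.36],[0,336,0,0.42],[0,384,0,0.484],[0,432,0,0.484],[0,480,0,0.484],[-2,528,0,0.484],[-4,576,0,0.484]]]' 85; python3 -m creep '[[[0,45,0,0],[0,86,0,0],[0,86,0,0],[0,86,-20,0],[0,86,-60,0],[0,86,-100,0],[0,86,-125,0],[0,86,-133,0],[0,86,-133,0],[0,86,-133,0]]]' 85;  python3 -m creep '[[[0,0,0,0],[0,0,0,0],[0,0,0,0],[0,0,0,0],[0,0,0,0],[0,0,0,0]]]' 15
```

```text
time: 24.2
eef_pos: [0.4467, -0.3088, 0.3308]
eef_rot: [3.134, 0.004, 1.516]
ft_force: [0.4, 0.0, -0.4]
finger_gap: 0.075
gripper_force: 0.0
time: 25.4
eef_pos: [0.441, 0.2694, 0.3258]
eef_rot: [3.142, 0.0, 2.0]
ft_force: [2.7, 0.1, -0.2]
finger_gap: 0.0848
gripper_force: 0.0
time: 26.4
eef_pos: [0.4419, 0.354, 0.194]
eef_rot: [3.14, -0.001, 2.001]
ft_force: [-0.4, 0.1, 0.4]
finger_gap: 0.0852
gripper_force: 0.0
time: 27.0
eef_pos: [0.4418, 0.3539, 0.1935]
eef_rot: [3.14, -0.0, 2.001]
ft_force: [-0.9, -0.5, 5.9]
finger_gap: 0.0292
gripper_force: 60.5
```

```bash
python3 -m creep '[[[0,0,30,0],[0,0,70,0],[0,0,110,0],[0,0,140,0],[8,-45,150,0],[15,-90,150,-0.1],[23,-137,150,-0.2],[30,-184,150,-0.3],[37,-231,150,-0.4],[44,-278,150,-0.524],[51,-325,140,-0.524],[58,-365,120,-0.524]]]'; python3 -m creep '[[[0,-7,-10,0],[0,-7,-20,0],[0,-7,-30,0],[0,-7,-40,0],[0,-7,-46,0],[0,-7,-50,0],[0,-7,-54,0],[0,-7,-57,0],[0,-7,-60,0],[0,-7,-62,0],[0,-7,-63,0],[0,-7,-63,0]]]'; python3 -m creep '[[[0,0,-1,0],[0,0,-1.5,0],[0,0,-2,0],[0,0,-2,0],[0,0,-2,0]]]'
```

```text
time: 28.2
eef_pos: [0.4997, -0.0139, 0.3135]
eef_rot: [3.139, 0.001, 1.475]
ft_force: [1.3, 0.8, -2.6]
finger_gap: 0.0293
gripper_force: 60.6
time: 29.4
eef_pos: [0.4995, -0.0183, 0.2497]
eef_rot: [-3.142, 0.0, 1.477]
ft_force: [-0.1, -0.8, -3.4]
finger_gap: 0.0294
gripper_force: 60.3
time: 29.9
eef_pos: [0.4996, -0.0183, 0.2484]
eef_rot: [3.141, 0.0, 1.477]
ft_force: [-2.7, -0.7, 7.2]
finger_gap: 0.0288
gripper_force: 62.0
```

```bash
python3 -m creep '[[[0,0,0,0],[0,0,0,0],[0,0,0,0],[0,0,0,0],[0,0,10,0],[0,0,30,0],[0,0,60,0],[0,0,100,0],[0,0,140,0],[-20,40,150,0],[-40,80,150,0],[-60,120,150,0]]]' 60; python3 -m creep '[[[-10,45,0,0],[-20,90,0,0],[-30,135,0,0],[-30,180,0,0],[-30,180,0,0],[-30,180,0,0],[-30,180,0,0],[-30,180,0,0],[-30,180,0,0],[-30,180,0,0]]]'
python3 - <<'E'
from h import *
s=tiltview(0,"full4"); t=cv2.cvtColor(read_camera("top"),cv2.COLOR_RGB2BGR)
o=np.zeros((600,800,3),np.uint8)
a=cv2.resize(s[170:300,290:420],None,fx=3,fy=3,interpolation=2);o[:390,:390]=a
b=cv2.resize(t[60:360,110:540],(410,286));o[:286,390:]=b
c=cv2.resize(s,(410,308));o[290:598,390:]=c
cv2.imwrite("pics/fin.png",o)
E
```

```text
time: 31.1
eef_pos: [0.4386, 0.1029, 0.3991]
eef_rot: [3.139, -0.001, 1.476]
ft_force: [0.2, 1.1, 0.5]
finger_gap: 0.0598
gripper_force: 0.0
time: 32.1
eef_pos: [0.4097, 0.281, 0.3978]
eef_rot: [3.141, 0.0, 1.475]
ft_force: [0.5, 0.3, -1.0]
finger_gap: 0.0598
gripper_force: 0.0
```

View pics/fin.png

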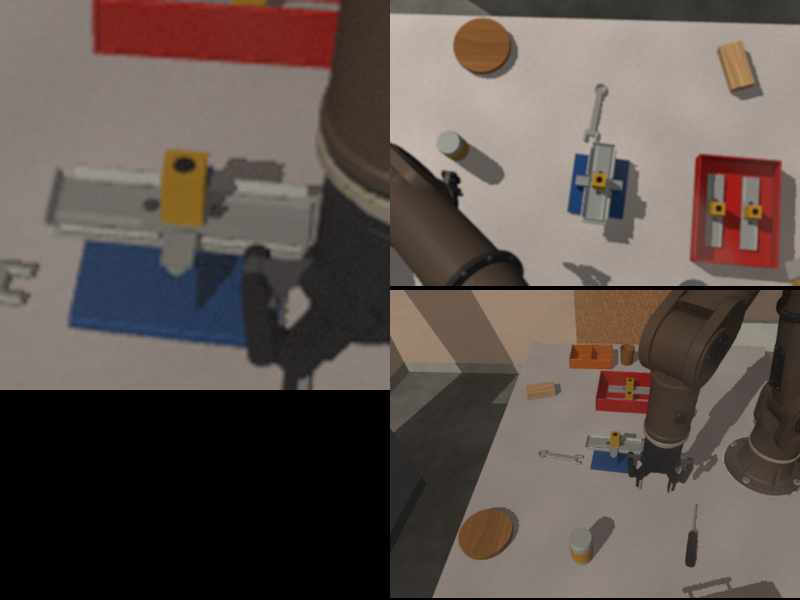

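The cradle rim slope is about 0.094, so B sits level (tilt about 0.01). Both unbalanced rotors lie flat in the bin, and the wrench and can look to be where they were.

```bash
python3 -c "from plant import *; print(close_job())"
```

```text
the job is handed in; nothing more can be done
None
```

The job is handed in: both unbalanced rotors are in the red bin, the balanced one rests level in the cradle (tilt about 0.01 rad), the wrench and oil can were left alone, and it took about 32 s of the 70 s.

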